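# Fetch the stain jar from behind the reagent bottles

## Task

The green-lidded jar in the steel bay has to go on the stirrer, but three bottles hem it in: first move all three bottles into the grey side tray, standing, and while they wait there set the jar down in the middle of the stirrer's white plate. Then put each bottle back in the bay, standing in the middle of the pad that has the colour of its cap. Keep the bottles and the jar upright all the while, and leave the black-lidded jar alone.

Things in the scene. Friction and masses are not known exactly. Their poses are not given: they have to be found in the camera images.
- bottle_red: White round screw-cap reagent bottle with a red cap and red label band, loose. 130 mm tall, about 160 g; body diameter 50 mm up to 84 mm, sloping shoulder to 97 mm, then the cap, diameter 34 mm, from 97 to 130 mm: grip it by the cap from above. Origin: centre of its underside, z up.
- bottle_yellow: White round screw-cap reagent bottle with a yellow cap and yellow label band, loose. 130 mm tall, about 160 g; body diameter 50 mm up to 84 mm, sloping shoulder to 97 mm, then the cap, diameter 34 mm, from 97 to 130 mm: grip it by the cap from above. Origin: centre of its underside, z up.
- bottle_blue: White round screw-cap reagent bottle with a blue cap and blue label band, loose. 130 mm tall, about 160 g; body diameter 50 mm up to 84 mm, sloping shoulder to 97 mm, then the cap, diameter 34 mm, from 97 to 130 mm: grip it by the cap from above. Origin: centre of its underside, z up.
- jar_green: Small amber jar with a green lid, loose, standing on the steel bay plate (top 6 mm above the bench), hemmed in by the bottles (axes about 60 mm from its own). 62 mm tall, about 110 g; body diameter 44 mm up to 46 mm, lid diameter 48 mm from 46 to 62 mm. A fence, its top 30 mm above the bench, runs along the bay's far edge, 65 mm from the jar's axis. Origin: centre of its underside, z up.
- pad_red: Fixed round red pad, diameter 72 mm, 3 mm thick, on the dark steel bay plate: the home of the red-capped bottle, which stands on it at the start so that only a red ring shows. Origin: centre of its underside (the pad's top is 3 mm above it).
- pad_yellow: Fixed round yellow pad, diameter 72 mm, 3 mm thick, on the dark steel bay plate: the home of the yellow-capped bottle, which stands on it at the start so that only a yellow ring shows. Origin: centre of its underside (the pad's top is 3 mm above it).
- pad_blue: Fixed round blue pad, diameter 72 mm, 3 mm thick, on the dark steel bay plate: the home of the blue-capped bottle, which stands on it at the start so that only a blue ring shows. Origin: centre of its underside (the pad's top is 3 mm above it).
- tray: Empty grey side tray, fixed on the bench, open on top: outside 270 mm along its own x, 120 mm along its own y, walls 5 mm thick and 20 mm high, floor 5 mm thick. Room for three bottles in a row along its x, 80 mm apart. Origin: centre of its underside.
- stirrer: Dark blue magnetic stirrer, fixed on the bench, with a white round plate of diameter 110 mm on top. The plate's top is flat, 58 mm above the bench. Origin: on the bench, straight under the plate's centre.
- jar_black: Bystander: amber jar like the green one (62 mm tall, lid diameter 48 mm) but with a black lid, loose on the open bench on the near side of the bay. Not to be moved. Origin: centre of its underside.

How it is judged:
On the way, in this order (a step that is already met when the one before it is completed fails the run):
1. all three bottles stand in the side tray, let go (x of bottle_red in the frame of tray between -0.12 and 0.12 m and y of bottle_red in the frame of tray between -0.045 and 0.045 m and z of each of bottle_red, bottle_yellow, bottle_blue in the frame of tray below 0.012 m and angle between each of bottle_red, bottle_yellow, bottle_blue's own z axis and vertical below 0.1 rad and contact force between the fingers and bottle_red below 0.3 N and x of bottle_yellow in the frame of tray between -0.12 and 0.12 m and y of bottle_yellow in the frame of tray between -0.045 and 0.045 m and contact force between the fingers and bottle_yellow below 0.3 N and x of bottle_blue in the frame of tray between -0.12 and 0.12 m and y of bottle_blue in the frame of tray between -0.045 and 0.045 m and contact force between the fingers and bottle_blue below 0.3 N), for 0.2 s.
2. with the three bottles still in the tray, the green-lidded jar stands in the middle of the stirrer's plate, let go (all of step 1 and horizontal distance between jar_green and stirrer below 0.015 m and z of jar_green in the frame of stirrer between 0.053 and 0.063 m and angle between jar_green's own z axis and vertical below 0.1 rad and linear speed of jar_green below 0.02 m/s and contact force between the fingers and jar_green below 0.3 N), for 0.2 s.
At the end, for the whole second after the job is handed in: The green-lidded jar stands upright on the stirrer's plate within 15 mm of its centre; each bottle stands upright on the pad of its cap's colour, within 12 mm of the pad's centre; everything is let go and at rest (horizontal distance between jar_green and stirrer below 0.015 m and z of jar_green in the frame of stirrer between 0.053 and 0.063 m and angle between each of jar_green, bottle_red, bottle_yellow, bottle_blue's own z axis and vertical below 0.1 rad and linear speed of each of jar_green, bottle_red, bottle_yellow, bottle_blue below 0.02 m/s and contact force between the fingers and jar_green below 0.3 N and horizontal distance between bottle_red and pad_red below 0.012 m and z of bottle_red in the frame of pad_red between -0.002 and 0.008 m and horizontal distance between bottle_yellow and pad_yellow below 0.012 m and z of bottle_yellow in the frame of pad_yellow between -0.002 and 0.008 m and horizontal distance between bottle_blue and pad_blue below 0.012 m and z of bottle_blue in the frame of pad_blue between -0.002 and 0.008 m); the robot touches nothing.
It fails at once if the red-capped bottle is tipped over (more than 30 degrees) (angle between bottle_red's own z axis and vertical above 0.52 rad).
It fails at once if the yellow-capped bottle is tipped over (more than 30 degrees) (angle between bottle_yellow's own z axis and vertical above 0.52 rad).
It fails at once if the blue-capped bottle is tipped over (more than 30 degrees) (angle between bottle_blue's own z axis and vertical above 0.52 rad).
It fails at once if the green-lidded jar is tipped over (more than 30 degrees) (angle between jar_green's own z axis and vertical above 0.52 rad).
It fails at once if the black-lidded jar is moved (more than 15 mm) (distance of jar_black from where it was at the start of the episode above 0.015 m).
It also fails if it takes over 138 s, if anything falls off the work surface, if the arm or the gripper's body presses on something with over 40 N, if the wrist force passes 120 N, or if a joint passes its speed limit or range.

## Robot

A 7-joint arm with a two-finger parallel gripper is mounted at the origin on the work surface. World frame = base frame: x ahead of the robot, y to its left, z up, the work surface at z = 0. Lengths are in m, angles in rad, forces in N, time in s.
With the tool pointing down it reaches from about 0.425 to 1.025 m from the base axis. Payload 9.4 kg.
Tool frame: the origin (TCP) lies midway between the tips of the shut fingers; the grasp point (between the pads) lies 19 mm behind it; z points along the fingers, y is the line along which they close (so a half turn about z gives the same grasp; the last joint's range is limited). The gripper opens to 85 mm and grips with 20 to 120 N. Pads are 22 mm wide; open, the fingers measure 114 mm over their backs; the gripper's body (76 mm by 85 mm) begins 54 mm behind the grasp point. The pads swing forward as they close: fully open they stand 13 mm farther back than shut.
Start: joints at [1.218, 0.599, -0.003, 1.599, 0.002, 0.943, -0.08], TCP at [0.197, -0.698, 0.231] pointing down, gripper open.
Joint ranges: [-2.57, 2.57], [-0.35, 1.97], [-1.29, 1.29], [0.11, 2.56], [-1.05, 4.19], [0.11, 1.86], [-2.63, 2.63]. Speed limits (rad/s): [2.22, 2.22, 3.01, 3.01, 3.14, 3.14, 3.14].

## Interface

Orientations are given as a rotation vector (axis times angle).
In Python, from station import monitor, cams, order gives the robot as it stands. The module is installed in compiled form; this text tells all that it offers.
- The arm moves only by the shell command python3 -m pendant 'ROWS' [FORCE]. ROWS is rows parted by semicolons, their numbers by spaces, 1 to 5 of them, each of 5 numbers: the finger opening in m, then dx, dy, dz in m, then a turn about the tool's z in rad; each row shifts and turns the commanded pose from where the row before left it, along the tool's axes as they then stand; what a row does not reach is not made up. A row lasts 1/12 s, in which the tool goes at most 0.0417 m and 0.125 rad, less where a joint would pass 70% of its speed; a pose out of reach is approached as far as the arm can. The fingers move at their own pace and stop on an object; FORCE is the grip in N (left out, the last holds). Time passes only in rows, so rows that do not move let the fingers close. It prints the time, the measured TCP pose, the force, the opening and the grip force at its end.
- monitor.state(): the state, without advancing time (a new reading comes with each control period).
- cams.read_camera(name): name is "side" or "top"; returns (picture, depth): 384x512x3 uint8, blue, green, red; 384x512 float32, m along the optical axis (not along the pixel's ray), 0 where there is no reading.
- cams.camera_params(name): a dict with "fx", "fy", "cx", "cy" (pixels), "view" (4x4, takes a point from world to camera coordinates). Camera axes: x right, y down, z forward; pixel columns grow to the right and rows downward; lengths in m; the calibration is good to about 2 mm. A picture is of the moment at which its call begins. camera_params takes no time and is no camera call.
- order.finish_job(): hands the job in; it is judged then, once.
The state is a dict: "t": time; "q": joint angles; "joint_velocities": joint speeds; "tau": joint torques, N m; "tool_pos": TCP position; "ee_rot": TCP orientation; "contact_force": force on the tool from outside, world axes, zero at the start; "torque": the same for the moment, N m; "finger_gap": finger opening in m; "grasp_force": force on a finger pad.
Only numpy, scipy, OpenCV 4.12 (cv2) and the standard library are available. Lean on these libraries where they do the work, as an engineer would, in place of code of your own. Each camera call takes 0.05 s, during which the arm holds its last target. There are 200 camera calls.

## Working session

There is one attempt and no reset: what is moved stays moved. The work goes in short steps, Python scripts to look and compute and a shell command to move; the robot and the scene stay as the last step left them, time stands still between calls to the robot, and variables do not carry over. Pictures are saved under pics/ and viewed, at most 14 in all, crops included, and the job is handed in when it is done.

```bash
mkdir -p pics; python3 - <<'E'
from station import monitor,cams
import cv2,numpy as np
for n in("top","side"):
    im,d=cams.read_camera(n);cv2.imwrite(f"pics/{n}0.png",im);np.save(f"{n}0.npy",d)
    p=cams.camera_params(n);print(n,p["fx"],p["cx"],p["cy"]);print(np.round(p["view"],3))
s=monitor.state();print(s["t"],s["tool_pos"],s["ee_rot"],s["finger_gap"])
E
```

```text
top 380.571818313794 253.52502299950382 190.7814031393131
[[ 0.026 -0.999 -0.024 -0.   ]
 [-0.98  -0.021 -0.197  0.547]
 [ 0.197  0.028 -0.98   0.765]
 [ 0.     0.     0.     1.   ]]
side 378.12595008163635 261.7328703210198 197.4565986774119
[[ 0.963 -0.27  -0.004 -0.514]
 [-0.176 -0.615 -0.769  0.132]
 [ 0.205  0.741 -0.639  0.82 ]
 [ 0.     0.     0.     1.   ]]
0.1 [ 0.19729043 -0.69718037  0.23048587] [-3.11034990e+00 -4.31769414e-01  5.25474132e-04] 0.08549961467121596
```

View pics/top0.png

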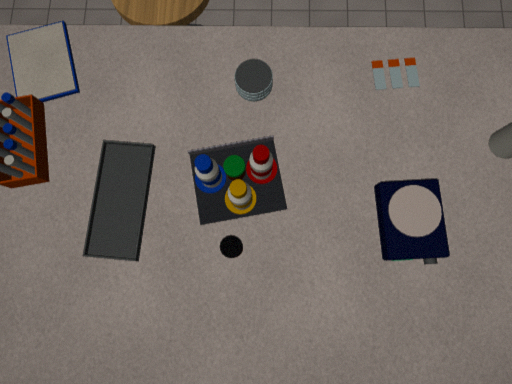

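View pics/side0.png

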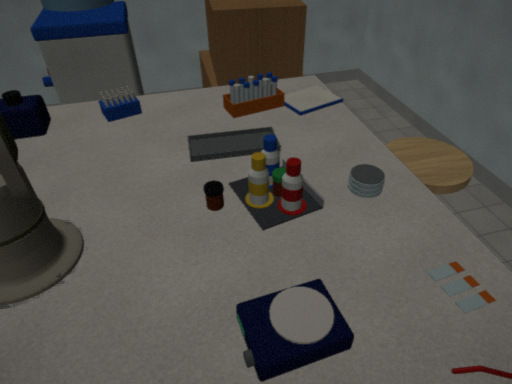

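```bash
cat > h.py <<'E'
import cv2,numpy as np
from station import monitor,cams
from scipy.spatial.transform import Rotation as R
H={"red":((0,8),(172,180)),"yellow":((18,32),),"blue":((105,125),),"green":((50,80),)}
def cloud(n,im,d):
    p=cams.camera_params(n);V=np.array(p["view"]);v,u=np.mgrid[:384,:512]
    r=np.dstack([(u-p["cx"])/p["fx"],(v-p["cy"])/p["fy"],np.ones_like(u,float)])@V[:3,:3]
    c=-V[:3,:3].T@V[:3,3]
    return c,r,c+r*d[...,None]
def plane(c,r,z): return c+r*((z-c[2])/r[...,2])[...,None]
def mask(im,col,s=130,v=50):
    h=cv2.cvtColor(im,cv2.COLOR_BGR2HSV)
    return np.any([(h[...,0]>=a)&(h[...,0]<=b) for a,b in H[col]],0)&(h[...,1]>s)&(h[...,2]>v)
def find(im,c,r,W,col,z,box,tol=.006,radius=None,s=130):
    """colour pixels whose depth says height z (within tol), cast on plane z: count, extents' circle centre, radius"""
    P=plane(c,r,z)
    m=mask(im,col,s)&(abs(W[...,2]-z)<tol)&(P[...,0]>box[0])&(P[...,0]<box[1])&(P[...,1]>box[2])&(P[...,1]<box[3])
    m=m.astype(np.uint8);n,l,st,_=cv2.connectedComponentsWithStats(m)
    if n<2:return None
    pts=P[m>0][:,:2].astype(np.float32)
    (x,y),rad=cv2.minEnclosingCircle(pts)
    return len(pts),np.round(pts.mean(0),4),np.round([x,y,rad],4),np.round(np.median(W[m>0][:,2]),4)
def rows(target,yaw=None):
    """tool-axes shift from measured pose to target TCP"""
    s=monitor.state();A=R.from_rotvec(s["ee_rot"]).as_matrix()
    print("shift tool axes",np.round(A.T@(np.array(target)-s["tool_pos"]),4),"y axis ang",round(float(np.arctan2(A[1,1],A[0,1])),3))
E
python3 - <<'E'
from h import *
box=(.3,.9,-.3,.3)
for n in("top","side"):
    im=cv2.imread(f"pics/{n}0.png");d=np.load(f"{n}0.npy");c,r,W=cloud(n,im,d);print(n,"cam",np.round(c,3))
    for k in("red","yellow","blue"):
        print(k,"cap",find(im,c,r,W,k,.139,box),"pad",find(im,c,r,W,k,.009,box,.004))
    print("green",find(im,c,r,W,"green",.068,box))
    if n=="top":
        for nm,x0,y0,x1,y1,z in(("tray",70,130,165,270,.02),("plate",380,178,450,240,.058),("black",215,232,248,262,.062),("bay",180,130,295,230,.006)):
            P=plane(c,r,z)[y0:y1,x0:x1];g=im[y0:y1,x0:x1].max(2)
            w=W[y0:y1,x0:x1,2]
            m=((g>110)&(abs(w-z)<.006)) if nm=="plate" else (g<85)
            m=m.astype(np.uint8);nn,l,st,ce=cv2.connectedComponentsWithStats(m);i=1+st[1:,4].argmax()
            pts=P[l==i][:,:2].astype(np.float32)
            print(nm,len(pts),pts.mean(0),cv2.minEnclosingCircle(pts),cv2.minAreaRect(pts),np.median(w[l==i]))
s=monitor.state();A=R.from_rotvec(s["ee_rot"]).as_matrix();print(A.round(3),s["q"])
E
```

```text
top cam [ 0.386 -0.011  0.858]
red cap (226, array([ 0.6078, -0.0015], dtype=float32), array([ 0.6078, -0.001 ,  0.0173]), np.float64(0.1385)) pad (258, array([ 0.597 , -0.0041], dtype=float32), array([ 0.6175, -0.0018,  0.0437]), np.float64(0.0086))
yellow cap (233, array([0.5367, 0.0414], dtype=float32), array([0.5363, 0.0413, 0.0171]), np.float64(0.1384)) pad (272, array([0.5257, 0.0434], dtype=float32), array([0.5399, 0.0453, 0.0382]), np.float64(0.0084))
blue cap (225, array([0.5857, 0.112 ], dtype=float32), array([0.5857, 0.1119, 0.0172]), np.float64(0.1382)) pad (264, array([0.5717, 0.1125], dtype=float32), array([0.5952, 0.1241, 0.0496]), np.float64(0.0086))
green (368, array([0.5995, 0.0564], dtype=float32), array([0.5996, 0.0566, 0.0241]), np.float64(0.0678))
tray 6434 [0.52603215 0.31517497] ((0.5308687686920166, 0.3148818016052246), 0.14640480279922485) ((0.5302029848098755, 0.3150785565376282), (0.1252852827310562, 0.26803460717201233), 86.26768493652344) 0.0046417899684019215
plate 2088 [ 0.5116917  -0.32718697] ((0.5120946764945984, -0.3270362317562103), 0.054574366658
[... 835 characters left out ...]
oat64(0.0096))
yellow cap (113, array([0.5359, 0.0395], dtype=float32), array([0.5358, 0.039 , 0.0211]), np.float64(0.1391)) pad (168, array([0.5378, 0.0323], dtype=float32), array([0.5397, 0.045 , 0.0376]), np.float64(0.0095))
blue cap (92, array([0.5845, 0.1104], dtype=float32), array([0.5837, 0.1103, 0.0216]), np.float64(0.1391)) pad (11, array([0.5814, 0.0862], dtype=float32), array([0.5816, 0.0857, 0.006 ]), np.float64(0.009))
green (109, array([0.5941, 0.0603], dtype=float32), array([0.5987, 0.0558, 0.0244]), np.float64(0.0687))
[[ 0.962  0.272 -0.001]
 [ 0.272 -0.962  0.001]
 [-0.    -0.001 -1.   ]] [ 1.21830659  0.60005732 -0.00254957  1.60007382  0.00180644  0.94291987
 -0.0797862 ]
```

```bash
R=".085 .0265 -.0253 0 0"
python3 -m pendant '.085 .0265 -.0253 0 0;.085 .0265 -.0253 0 0;.085 .0265 -.0253 0 0;.085 .0265 -.0253 0 0;.085 .0265 -.0253 0 0' 40
python3 -m pendant '.085 .0265 -.0253 0 0;.085 .0265 -.0253 0 0;.085 .0265 -.0253 0 0;.085 .0265 -.0253 0 0;.085 .0265 -.0253 0 0'
python3 -m pendant '.085 .0265 -.0253 0 0;.085 .0265 -.0253 0 0;.085 .0265 -.0253 0 0;.085 .0265 -.0253 0 0;.085 .0265 -.0253 0 0'
python3 -m pendant '.07 .0265 -.0253 0 0;.07 .0265 -.0253 0 0;.07 .0265 -.0253 0 0;.07 .0265 -.0253 0 0;.07 .0265 -.0253 0 0'
python3 -m pendant '.07 .0265 -.0253 0 0;.07 .0265 -.0253 0 0;.07 0 0 0 0;.07 0 0 0 0'
python3 -c "from h import *;rows([.6078,-.0015,.106])"
```

```text
t: 0.52
tool_pos: [0.2909, -0.5381, 0.2309]
ee_rot: [-3.111, -0.431, 0.0]
contact_force: [0.5, 0.2, -0.1]
finger_gap: 0.085
grasp_force: 0.0
t: 0.93
tool_pos: [0.384, -0.3803, 0.2311]
ee_rot: [-3.112, -0.432, 0.0]
contact_force: [1.5, -0.8, -0.3]
finger_gap: 0.0852
grasp_force: 0.0
t: 1.35
tool_pos: [0.477, -0.2225, 0.2312]
ee_rot: [-3.112, -0.432, 0.0]
contact_force: [1.0, -0.2, -1.1]
finger_gap: 0.0852
grasp_force: 0.0
t: 1.77
tool_pos: [0.5701, -0.0647, 0.2311]
ee_rot: [-3.112, -0.432, 0.001]
contact_force: [0.3, -0.4, 0.4]
finger_gap: 0.07
grasp_force: 0.0
t: 2.1
tool_pos: [0.6073, -0.0006, 0.2306]
ee_rot: [-3.11, -0.438, 0.001]
contact_force: [-0.6, -1.6, 0.6]
finger_gap: 0.0698
grasp_force: 0.0
shift tool axes [0.0003 0.0012 0.1246] y axis ang -1.291
```

```bash
python3 -m pendant '.07 0 .0012 .025 0;.07 0 0 .025 0;.07 0 0 .025 0;.07 0 0 .025 0;.07 0 0 .0246 0'
python3 -m pendant '.07 0 0 0 0;.02 0 0 0 0;.02 0 0 0 0;.02 0 0 0 0;.02 0 0 0 0' 40
python3 -m pendant '.02 0 0 0 0;.02 0 0 0 0;.02 0 0 -.01 0;.02 0 0 -.02 0;.02 0 0 -.03 0'
python3 -m pendant '.02 0 0 -.03 0;.02 0 0 -.03 0;.02 0 0 -.03 0;.02 0 0 -.01 0;.02 0 0 0 0'
python3 -c "from h import *;rows([.61,.310,.262])
im,d=cams.read_camera('side');cv2.imwrite('pics/s1.png',im)"
```

```text
t: 2.52
tool_pos: [0.6063, -0.0063, 0.1056]
ee_rot: [3.111, 0.429, -0.001]
contact_force: [-0.1, -1.0, -0.6]
finger_gap: 0.0701
grasp_force: 0.0
t: 2.93
tool_pos: [0.6079, -0.0047, 0.1083]
ee_rot: [3.112, 0.431, 0.004]
contact_force: [-0.3, -0.3, 2.5]
finger_gap: 0.033
grasp_force: 39.6
t: 3.35
tool_pos: [0.6055, -0.0044, 0.166]
ee_rot: [-3.111, -0.432, 0.007]
contact_force: [-0.3, 1.2, -1.4]
finger_gap: 0.0329
grasp_force: 40.2
t: 3.77
tool_pos: [0.6082, -0.0044, 0.2701]
ee_rot: [3.111, 0.432, 0.009]
contact_force: [-0.6, 0.7, -1.4]
finger_gap: 0.033
grasp_force: 40.4
shift tool axes [ 0.0872 -0.3021  0.0082] y axis ang -1.295
```

View pics/s1.png

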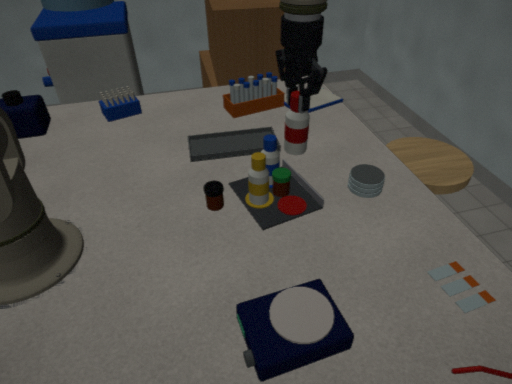

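```bash
python3 -m pendant '.02 .0087 -.0302 0 0;.02 .0087 -.0302 0 0;.02 .0087 -.0302 0 0;.02 .0087 -.0302 0 0;.02 .0087 -.0302 0 0'
python3 -m pendant '.02 .0087 -.0302 0 0;.02 .0087 -.0302 0 0;.02 .0087 -.0302 0 0;.02 .0087 -.0302 0 0;.02 .0087 -.0302 0 0'
python3 -m pendant '.02 0 0 .03 0;.02 0 0 .03 0;.02 0 0 .03 0;.02 0 0 .03 0;.02 0 0 0 0'
python3 -m pendant '.02 0 0 0 0;.02 0 0 0 0'
python3 -c "from h import *;rows([.61,.310,.105])"
```

```text
t: 4.23
tool_pos: [0.6066, 0.1538, 0.2643]
ee_rot: [3.111, 0.432, -0.006]
contact_force: [0.2, 0.5, -1.8]
finger_gap: 0.0332
grasp_force: 40.3
t: 4.65
tool_pos: [0.6074, 0.3109, 0.2639]
ee_rot: [3.11, 0.432, -0.006]
contact_force: [1.2, 0.2, -0.4]
finger_gap: 0.0332
grasp_force: 40.3
t: 5.07
tool_pos: [0.6042, 0.3076, 0.1384]
ee_rot: [3.107, 0.432, -0.019]
contact_force: [-0.9, -0.9, -2.2]
finger_gap: 0.0332
grasp_force: 40.5
t: 5.23
tool_pos: [0.6087, 0.3099, 0.1469]
ee_rot: [3.112, 0.432, -0.001]
contact_force: [-0.2, 0.1, -0.7]
finger_gap: 0.0331
grasp_force: 40.5
shift tool axes [0.0012 0.0003 0.0419] y axis ang -1.295
```

```bash
python3 -m pendant '.02 .0012 0 .015 0;.02 0 0 .013 0;.02 0 0 .008 0;.02 0 0 .004 0;.02 0 0 .0015 0'
python3 -m pendant '.02 0 0 0 0;.02 0 0 0 0;.05 0 0 0 0;.065 0 0 0 0;.07 0 0 0 0'
python3 -m pendant '.07 0 0 -.02 0;.07 0 0 -.03 0;.07 0 0 -.03 0;.07 0 0 -.03 0;.07 0 0 -.025 0'
python3 -m pendant '.07 -.016 .0265 0 0;.07 -.016 .0265 0 0;.07 -.016 .0265 0 0;.07 -.016 .0265 0 0;.07 -.016 .0265 0 0'
python3 -m pendant '.07 -.016 .0265 0 0;.07 -.016 .0265 0 0;.07 -.016 .0265 0 0;.07 -.016 .0265 0 0;.07 0 0 0 0'
python3 -m pendant '.07 0 0 0 0;.07 0 0 0 0'
python3 -c "from h import *;rows([.5365,.0413,.106])"
```

```text
t: 5.65
tool_pos: [0.6095, 0.31, 0.1048]
ee_rot: [3.112, 0.432, -0.001]
contact_force: [0.8, 0.0, -1.5]
finger_gap: 0.0328
grasp_force: 40.6
t: 6.07
tool_pos: [0.6101, 0.3104, 0.1058]
ee_rot: [-3.111, -0.432, -0.001]
contact_force: [1.1, 0.3, -0.8]
finger_gap: 0.0683
grasp_force: 0.0
t: 6.48
tool_pos: [0.6101, 0.3103, 0.2428]
ee_rot: [-3.111, -0.432, -0.003]
contact_force: [1.4, 1.1, 1.4]
finger_gap: 0.0701
grasp_force: 0.0
t: 6.9
tool_pos: [0.5684, 0.1596, 0.2407]
ee_rot: [-3.112, -0.432, -0.001]
contact_force: [0.4, -0.7, -0.1]
finger_gap: 0.0698
grasp_force: 0.0
t: 7.32
tool_pos: [0.5344, 0.0349, 0.2406]
ee_rot: [3.11, 0.421, -0.002]
contact_force: [-0.6, 0.4, -0.4]
finger_gap: 0.0703
grasp_force: 0.0
t: 7.48
tool_pos: [0.5365, 0.0419, 0.2406]
ee_rot: [-3.111, -0.432, -0.002]
contact_force: [0.2, 0.8, 0.2]
finger_gap: 0.0697
grasp_force: 0.0
shift tool axes [-0.0004  0.0006  0.1346] y axis ang -1.295
```

```bash
python3 -m pendant '.07 0 0 .03 0;.07 0 0 .035 0;.07 0 0 .035 0;.07 0 0 .023 0;.07 0 0 .0105 0'
python3 -m pendant '.07 0 0 0 0;.02 0 0 0 0;.02 0 0 0 0;.02 0 0 0 0;.02 0 0 0 0' 40
python3 -m pendant '.02 0 0 0 0;.02 0 0 0 0;.02 0 0 -.01 0;.02 0 0 -.02 0;.02 0 0 -.03 0'
python3 -m pendant '.02 0 0 -.03 0;.02 0 0 -.03 0;.02 0 0 -.025 0;.02 0 0 -.012 0;.02 0 0 0 0'
python3 -m pendant '.02 .0076 -.0294 0 0;.02 .0076 -.0294 0 0;.02 .0076 -.0294 0 0;.02 .0076 -.0294 0 0;.02 .0076 -.0294 0 0'
python3 -m pendant '.02 .0076 -.0294 0 0;.02 .0076 -.0294 0 0;.02 .0076 -.0294 0 0;.02 .0076 -.0294 0 0;.02 0 0 0 0'
python3 -m pendant '.02 0 0 .02 0;.02 0 0 .03 0;.02 0 0 .03 0;.02 0 0 .025 0;.02 0 0 .01 0'
python3 -m pendant '.02 0 0 0 0;.02 0 0 0 0'
python3 -c "from h import *;rows([.53,.315,.104])"
```

```text
t: 7.9
tool_pos: [0.5351, 0.0431, 0.1037]
ee_rot: [-3.111, -0.436, 0.006]
contact_force: [0.2, 0.4, 1.0]
finger_gap: 0.0701
grasp_force: 0.0
t: 8.32
tool_pos: [0.5372, 0.0418, 0.1083]
ee_rot: [-3.112, -0.432, -0.005]
contact_force: [-0.3, 0.9, 6.6]
finger_gap: 0.0329
grasp_force: 39.3
t: 8.73
tool_pos: [0.5348, 0.0412, 0.1666]
ee_rot: [3.112, 0.432, -0.006]
contact_force: [0.1, 0.4, -1.8]
finger_gap: 0.033
grasp_force: 39.9
t: 9.15
tool_pos: [0.5373, 0.0414, 0.2677]
ee_rot: [3.112, 0.431, 0.01]
contact_force: [0.5, -0.1, -1.1]
finger_gap: 0.0327
grasp_force: 39.9
t: 9.57
tool_pos: [0.5318, 0.1942, 0.2631]
ee_rot: [3.111, 0.431, -0.002]
contact_force: [-0.1, 0.2, -2.0]
finger_gap: 0.0328
grasp_force: 40.0
t: 9.98
tool_pos: [0.5278, 0.3218, 0.2628]
ee_rot: [-3.107, -0.442, 0.002]
contact_force: [0.2, 1.5, -0.8]
finger_gap: 0.0327
grasp_force: 40.2
t: 10.4
tool_pos: [0.5279, 0.3131, 0.1448]
ee_rot: [3.109, 0.432, -0.008]
contact_force: [-0.9, -1.7, -0.9]
finger_gap: 0.0328
grasp_force: 40.2
t: 10.57
tool_pos: [0.5299, 0.3146, 0.1487]
ee_rot: [3.111, 0.432, -0.001]
contact_force: [0.7, -0.2, -1.4]
finger_gap: 0.0333
grasp_force: 40.2
shift tool axes [ 0.0003 -0.0004  0.0447] y axis ang -1.295
```

```bash
python3 -m pendant '.02 0 0 .016 0;.02 0 0 .014 0;.02 0 0 .008 0;.02 0 0 .004 0;.02 0 0 .0015 0'
python3 -m pendant '.02 0 0 0 0;.02 0 0 0 0;.05 0 0 0 0;.065 0 0 0 0;.07 0 0 0 0'
python3 -m pendant '.07 0 0 -.02 0;.07 0 0 -.03 0;.07 0 0 -.03 0;.07 0 0 -.03 0;.07 0 0 -.025 0'
python3 -m pendant '.07 0 .03 0 0;.07 0 .03 0 0;.07 0 .03 0 0;.07 0 .03 0 0;.07 0 .03 0 0'
python3 -m pendant '.07 0 .03 0 0;.07 -.0016 .0305 0 0;.07 0 0 0 0;.07 0 0 0 0;.07 0 0 0 0'
python3 -c "from h import *;rows([.5857,.1119,.107])"
```

```text
t: 10.98
tool_pos: [0.5302, 0.3149, 0.1056]
ee_rot: [-3.112, -0.432, -0.001]
contact_force: [0.5, 0.6, -0.8]
finger_gap: 0.0329
grasp_force: 40.2
t: 11.4
tool_pos: [0.5302, 0.3149, 0.1057]
ee_rot: [-3.111, -0.432, -0.001]
contact_force: [0.6, 0.5, 0.3]
finger_gap: 0.0685
grasp_force: 0.0
t: 11.82
tool_pos: [0.5301, 0.3148, 0.2426]
ee_rot: [-3.111, -0.432, -0.002]
contact_force: [0.8, 0.6, 0.7]
finger_gap: 0.07
grasp_force: 0.0
t: 12.23
tool_pos: [0.571, 0.169, 0.2406]
ee_rot: [-3.112, -0.432, -0.001]
contact_force: [0.1, 0.3, 0.6]
finger_gap: 0.0698
grasp_force: 0.0
t: 12.65
tool_pos: [0.5856, 0.1122, 0.2404]
ee_rot: [-3.111, -0.432, -0.0]
contact_force: [0.5, 0.9, -0.1]
finger_gap: 0.0698
grasp_force: 0.0
shift tool axes [-0.      0.0004  0.1334] y axis ang -1.295
```

```bash
python3 -m pendant '.07 0 0 .03 0;.07 0 0 .035 0;.07 0 0 .035 0;.07 0 0 .023 0;.07 0 0 .0105 0'
python3 -m pendant '.07 0 0 0 0;.02 0 0 0 0;.02 0 0 0 0;.02 0 0 0 0;.02 0 0 0 0' 40
python3 -m pendant '.02 0 0 0 0;.02 0 0 0 0;.02 0 0 -.01 0;.02 0 0 -.02 0;.02 0 0 -.03 0'
python3 -m pendant '.02 0 0 -.03 0;.02 0 0 -.03 0;.02 0 0 -.025 0;.02 0 0 -.012 0;.02 0 0 0 0'
python3 -m pendant '.02 -.0092 -.0296 0 0;.02 -.0092 -.0296 0 0;.02 -.0092 -.0296 0 0;.02 -.0092 -.0296 0 0;.02 -.0092 -.0296 0 0'
python3 -m pendant '.02 -.0092 -.0296 0 0;.02 -.0092 -.0296 0 0;.02 -.0092 -.0296 0 0;.02 0 0 0 0'
python3 -m pendant '.02 0 0 .02 0;.02 0 0 .03 0;.02 0 0 .03 0;.02 0 0 .025 0;.02 0 0 .01 0'
python3 -m pendant '.02 0 0 0 0;.02 0 0 0 0'
python3 -c "from h import *;rows([.45,.32,.104])"
```

```text
t: 13.07
tool_pos: [0.5837, 0.1134, 0.1036]
ee_rot: [-3.111, -0.436, 0.007]
contact_force: [-1.0, 0.6, 0.1]
finger_gap: 0.0699
grasp_force: 0.0
t: 13.48
tool_pos: [0.5867, 0.1124, 0.1085]
ee_rot: [-3.111, -0.432, -0.005]
contact_force: [-0.4, 1.8, 6.3]
finger_gap: 0.0326
grasp_force: 39.7
t: 13.9
tool_pos: [0.5842, 0.1111, 0.1662]
ee_rot: [3.111, 0.432, -0.006]
contact_force: [0.7, -0.6, -2.9]
finger_gap: 0.0331
grasp_force: 40.0
t: 14.32
tool_pos: [0.5869, 0.1118, 0.2678]
ee_rot: [-3.111, -0.431, -0.009]
contact_force: [0.0, 0.4, -2.2]
finger_gap: 0.0331
grasp_force: 40.0
t: 14.73
tool_pos: [0.4996, 0.242, 0.263]
ee_rot: [3.111, 0.431, -0.002]
contact_force: [0.3, 0.1, -2.5]
finger_gap: 0.0332
grasp_force: 40.2
t: 15.07
tool_pos: [0.4458, 0.325, 0.2631]
ee_rot: [-3.108, -0.444, 0.004]
contact_force: [0.2, 1.2, -1.5]
finger_gap: 0.0329
grasp_force: 40.4
t: 15.48
tool_pos: [0.4487, 0.3178, 0.1452]
ee_rot: [3.109, 0.432, -0.007]
contact_force: [0.4, -0.5, -2.2]
finger_gap: 0.0328
grasp_force: 40.4
t: 15.65
tool_pos: [0.4503, 0.3194, 0.1487]
ee_rot: [3.111, 0.432, -0.002]
contact_force: [0.8, 0.1, -1.8]
finger_gap: 0.0329
grasp_force: 40.4
shift tool axes [-0.0001 -0.0007  0.0447] y axis ang -1.295
```

```bash
python3 -m pendant '.02 0 0 .016 0;.02 0 0 .014 0;.02 0 0 .008 0;.02 0 0 .004 0;.02 0 0 .0015 0'
python3 -m pendant '.02 0 0 0 0;.02 0 0 0 0;.05 0 0 0 0;.065 0 0 0 0;.085 0 0 0 0'
python3 -m pendant '.085 0 0 -.02 0;.085 0 0 -.03 0;.085 0 0 -.03 0;.085 0 0 -.03 0;.085 0 0 -.025 0'
python3 - <<'E'
from h import *
ims=[]
for n in("top","side"):
    im,d=cams.read_camera(n);ims.append(im);c,r,W=cloud(n,im,d)
    for k in("red","yellow","blue"): print(n,k,"pad",find(im,c,r,W,k,.009,(.48,.7,-.1,.2),.005),"cap",find(im,c,r,W,k,.135,(.35,.7,.2,.4)))
    print("green",find(im,c,r,W,"green",.068,(.5,.7,0,.12)))
cv2.imwrite("pics/b2.png",np.hstack([i[100:300,60:440] for i in ims]))
rows([.5997,.0563,.2])
E
```

```text
t: 16.07
tool_pos: [0.4507, 0.3197, 0.1056]
ee_rot: [-3.111, -0.432, -0.001]
contact_force: [0.5, -0.1, -2.1]
finger_gap: 0.033
grasp_force: 40.5
t: 16.48
tool_pos: [0.4507, 0.3198, 0.1057]
ee_rot: [-3.111, -0.432, -0.001]
contact_force: [-0.4, 1.0, -0.1]
finger_gap: 0.0678
grasp_force: 0.0
t: 16.9
tool_pos: [0.4505, 0.3197, 0.2425]
ee_rot: [-3.111, -0.432, -0.002]
contact_force: [0.3, 0.3, -0.6]
finger_gap: 0.0848
grasp_force: 0.0
top red pad (772, array([ 0.6097, -0.0025], dtype=float32), array([ 0.6097, -0.0027,  0.0372]), np.float64(0.0086)) cap (205, array([0.6097, 0.3111], dtype=float32), array([0.6098, 0.3112, 0.017 ]), np.float64(0.1343))
top yellow pad (804, array([0.5388, 0.0442], dtype=float32), array([0.5388, 0.044 , 0.0373]), np.float64(0.0087)) cap (229, array([0.5294, 0.3131], dtype=float32), array([0.5291, 0.313 , 0.0176]), np.float64(0.134))
top blue pad (770, array([0.5854, 0.1149], dtype=float32), array([0.5854, 0.1156, 0.0372]), np.float64(0.0085)) cap (233, array([0.4502, 0.3181], dtype=float32), array([0.4505, 0.3176, 0.017 ]), np.float64(0.134))
green (368, arr
[... 210 characters left out ...]
095)) cap (66, array([0.6083, 0.3089], dtype=float32), array([0.6085, 0.3063, 0.0233]), np.float64(0.1351))
side yellow pad (442, array([0.5392, 0.0453], dtype=float32), array([0.5401, 0.0457, 0.0384]), np.float64(0.0094)) cap (68, array([0.5293, 0.3117], dtype=float32), array([0.5279, 0.3117, 0.0207]), np.float64(0.135))
side blue pad (228, array([0.575 , 0.1178], dtype=float32), array([0.5832, 0.1182, 0.0373]), np.float64(0.0095)) cap (60, array([0.4498, 0.3147], dtype=float32), array([0.4485, 0.3133, 0.0217]), np.float64(0.1354))
green (165, array([0.5998, 0.0569], dtype=float32), array([0.6005, 0.0562, 0.0251]), np.float64(0.0685))
shift tool axes [0.0699 0.2949 0.0441] y axis ang -1.295
```

View pics/b2.png

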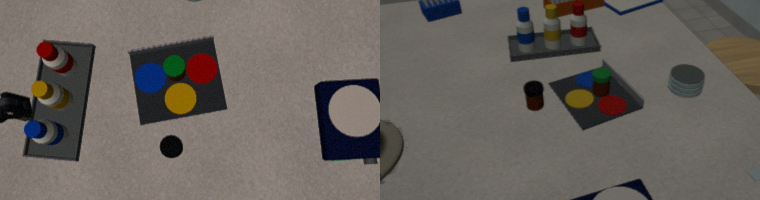

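```bash
python3 -m pendant '.085 .007 .0295 0 0;.085 .007 .0295 0 0;.085 .007 .0295 0 0;.085 .007 .0295 0 0;.085 .007 .0295 0 0'
python3 -m pendant '.085 .007 .0295 0 0;.085 .007 .0295 0 0;.085 .007 .0295 0 0;.085 .007 .0295 0 0;.085 .007 .0295 0 0'
python3 -m pendant '.085 0 0 .02 0;.085 0 0 .03 0;.085 0 0 .03 0;.085 0 0 .02 0;.085 0 0 0 0'
python3 -m pendant '.085 0 0 0 0;.085 0 0 0 0'
python3 -c "from h import *;rows([.5997,.0563,.040])"
```

```text
t: 17.42
tool_pos: [0.5244, 0.1857, 0.2396]
ee_rot: [3.111, 0.432, -0.001]
contact_force: [0.7, 0.8, -0.7]
finger_gap: 0.0853
grasp_force: 0.0
t: 17.83
tool_pos: [0.5982, 0.0532, 0.2394]
ee_rot: [3.112, 0.432, -0.001]
contact_force: [0.0, 0.5, -0.3]
finger_gap: 0.0847
grasp_force: 0.0
t: 18.25
tool_pos: [0.5954, 0.0543, 0.1356]
ee_rot: [3.112, 0.432, -0.012]
contact_force: [-0.6, -0.7, -0.8]
finger_gap: 0.0849
grasp_force: 0.0
t: 18.42
tool_pos: [0.5985, 0.0549, 0.1409]
ee_rot: [-3.112, -0.432, -0.001]
contact_force: [0.1, -0.6, 0.5]
finger_gap: 0.0852
grasp_force: 0.0
shift tool axes [ 0.0014 -0.0011  0.1009] y axis ang -1.295
```

```bash
python3 -m pendant '.085 .0014 -.0011 .03 0;.085 0 0 .03 0;.085 0 0 .023 0;.085 0 0 .012 0;.085 0 0 .005 0'
python3 -m pendant '.085 0 0 0 0;.085 0 0 0 0;.03 0 0 0 0;.03 0 0 0 0;.03 0 0 0 0' 40
python3 -m pendant '.03 0 0 0 0;.03 0 0 0 0;.03 0 0 -.01 0;.03 0 0 -.02 0;.03 0 0 -.03 0'
python3 -m pendant '.03 0 0 -.03 0;.03 0 0 -.03 0;.03 0 0 -.02 0;.03 0 0 -.01 0;.03 0 0 0 0'
python3 -m pendant '.03 -.0157 .0287 0 0;.03 -.0157 .0287 0 0;.03 -.0157 .0287 0 0;.03 -.0157 .0287 0 0;.03 -.0157 .0287 0 0'
python3 -m pendant '.03 -.0157 .0287 0 0;.03 -.0157 .0287 0 0;.03 -.0157 .0287 0 0;.03 -.0157 .0287 0 0;.03 -.0157 .0287 0 0'
python3 -m pendant '.03 -.0157 .0287 0 0;.03 -.0157 .0287 0 0;.03 0 0 0 0;.03 0 0 0 0;.03 0 0 0 0'
python3 - <<'E'
from h import *
rows([.512,-.327,.095])
im,d=cams.read_camera('side');cv2.imwrite('pics/s3.png',im)
E
```

```text
t: 18.83
tool_pos: [0.5991, 0.0563, 0.0397]
ee_rot: [3.112, 0.432, -0.001]
contact_force: [-0.3, -0.3, 0.6]
finger_gap: 0.0849
grasp_force: 0.0
t: 19.25
tool_pos: [0.5997, 0.0562, 0.0412]
ee_rot: [-3.112, -0.432, -0.003]
contact_force: [0.4, -0.6, 0.8]
finger_gap: 0.051
grasp_force: 0.0
t: 19.67
tool_pos: [0.5976, 0.056, 0.0994]
ee_rot: [3.112, 0.432, -0.007]
contact_force: [1.4, 0.0, -1.2]
finger_gap: 0.0469
grasp_force: 41.3
t: 20.08
tool_pos: [0.6001, 0.0562, 0.1928]
ee_rot: [-3.112, -0.432, -0.006]
contact_force: [0.2, 0.6, -2.0]
finger_gap: 0.0464
grasp_force: 41.4
t: 20.5
tool_pos: [0.5612, -0.1045, 0.1885]
ee_rot: [-3.111, -0.432, 0.004]
contact_force: [1.4, -0.9, -1.5]
finger_gap: 0.0466
grasp_force: 41.4
t: 20.92
tool_pos: [0.5248, -0.2639, 0.1885]
ee_rot: [-3.11, -0.432, 0.004]
contact_force: [1.5, -0.6, -0.0]
finger_gap: 0.0465
grasp_force: 41.4
t: 21.33
tool_pos: [0.5111, -0.3258, 0.1888]
ee_rot: [-3.11, -0.431, 0.002]
contact_force: [-0.1, 1.9, -0.2]
finger_gap: 0.0468
grasp_force: 41.5
shift tool axes [0.0006 0.0016 0.0938] y axis ang -1.295
```

View pics/s3.png

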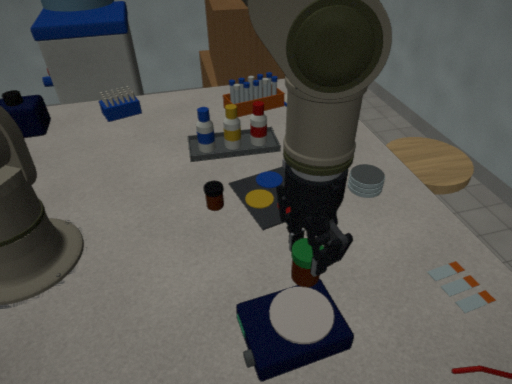

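```bash
python3 -m pendant '.03 .0006 .0016 .015 0;.03 0 0 .025 0;.03 0 0 .025 0;.03 0 0 .012 0;.03 0 0 .005 0'
python3 -m pendant '.03 0 0 .006 0;.03 0 0 .004 0;.03 0 0 .002 0;.03 0 0 .001 0;.03 0 0 0 0'
python3 -m pendant '.03 0 0 0 0;.055 0 0 0 0;.07 0 0 0 0;.085 0 0 0 0;.085 0 0 0 0'
python3 -m pendant '.085 0 0 -.01 0;.085 0 0 -.02 0;.085 0 0 -.03 0;.085 0 0 -.04 0;.085 0 0 -.04 0'
python3 -m pendant '.085 .01 -.03 0 0;.085 .01 -.035 0 0;.085 .01 -.035 0 0;.085 .01 -.035 0 0;.085 .01 -.035 0 0'
python3 - <<'E'
from h import *
for n in("top","side"):
    im,d=cams.read_camera(n);c,r,W=cloud(n,im,d)
    print(n,find(im,c,r,W,"green",.12,(.4,.62,-.42,-.22)))
    cv2.imwrite(f'pics/{n}4.png',im)
    if n=="top":
        m=(im.max(2)>110)&(abs(W[...,2]-.058)<.004);P=plane(c,r,.058);m[:, :380]=0;m[:,450:]=0;m[:178]=0;m[240:]=0
        print("plate",cv2.minEnclosingCircle(P[m][:,:2].astype(np.float32)))
rows([.6097,.3108,.24])
E
```

```text
t: 21.8
tool_pos: [0.5121, -0.3259, 0.106]
ee_rot: [-3.109, -0.435, 0.004]
contact_force: [0.8, 0.8, -0.4]
finger_gap: 0.0464
grasp_force: 41.5
t: 22.22
tool_pos: [0.5129, -0.3281, 0.0957]
ee_rot: [3.111, 0.432, 0.001]
contact_force: [1.0, 0.8, -1.1]
finger_gap: 0.047
grasp_force: 41.5
t: 22.63
tool_pos: [0.5127, -0.328, 0.0954]
ee_rot: [3.112, 0.432, 0.0]
contact_force: [0.4, -0.4, 0.6]
finger_gap: 0.085
grasp_force: 0.0
t: 23.05
tool_pos: [0.512, -0.3275, 0.2369]
ee_rot: [-3.111, -0.432, 0.002]
contact_force: [0.5, -0.5, -0.7]
finger_gap: 0.0852
grasp_force: 0.0
t: 23.47
tool_pos: [0.5141, -0.1492, 0.2362]
ee_rot: [3.111, 0.431, 0.001]
contact_force: [0.2, 0.7, -0.3]
finger_gap: 0.0848
grasp_force: 0.0
top (34, array([ 0.5052, -0.3074], dtype=float32), array([ 0.5066, -0.3093,  0.0128]), np.float64(0.1194))
plate ((0.5074071884155273, -0.32208943367004395), 0.0534011609852314)
side (565, array([ 0.5132, -0.3285], dtype=float32), array([ 0.5139, -0.3294,  0.0258]), np.float64(0.1207))
shift tool axes [ 0.2186 -0.4103 -0.0027] y axis ang -1.287
```

View pics/top4.png

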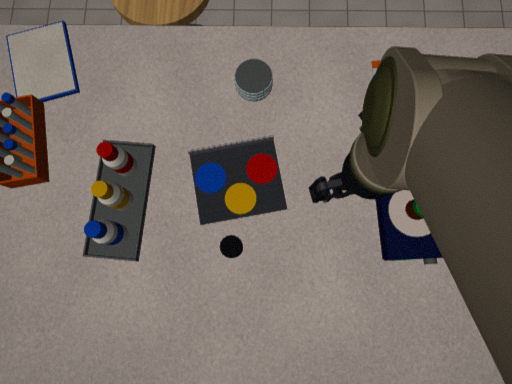

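```bash
python3 -m pendant '.07 .0156 -.0293 0 0;.07 .0156 -.0293 0 0;.07 .0156 -.0293 0 0;.07 .0156 -.0293 0 0;.07 .0156 -.0293 0 0'
python3 -m pendant '.07 .0156 -.0293 0 0;.07 .0156 -.0293 0 0;.07 .0156 -.0293 0 0;.07 .0156 -.0293 0 0;.07 .0156 -.0293 0 0'
python3 -m pendant '.07 .0156 -.0293 0 0;.07 .0156 -.0293 0 0;.07 .0156 -.0293 0 0;.07 .0156 -.0293 0 0;.07 0 0 0 0'
python3 -m pendant '.07 0 0 0 0;.07 0 0 0 0'
python3 -c "
from h import *;rows([.6099,.3107,.105])
im,d=cams.read_camera('top');c,r,W=cloud('top',im,d);print(find(im,c,r,W,'green',.12,(.4,.62,-.42,-.22)),find(im,c,r,W,'red',.009,(.48,.7,-.1,.2),.005))"
```

```text
t: 23.98
tool_pos: [0.5499, 0.0126, 0.236]
ee_rot: [3.112, 0.431, 0.001]
contact_force: [0.3, -0.6, -0.1]
finger_gap: 0.0701
grasp_force: 0.0
t: 24.4
tool_pos: [0.5851, 0.1749, 0.2359]
ee_rot: [3.112, 0.431, 0.001]
contact_force: [-0.1, 0.0, 0.5]
finger_gap: 0.0702
grasp_force: 0.0
t: 24.82
tool_pos: [0.6125, 0.3115, 0.2357]
ee_rot: [-3.105, -0.442, -0.002]
contact_force: [-0.2, 0.4, -0.6]
finger_gap: 0.07
grasp_force: 0.0
t: 24.98
tool_pos: [0.6129, 0.3026, 0.2353]
ee_rot: [3.111, 0.432, -0.001]
contact_force: [0.9, 0.2, 0.5]
finger_gap: 0.0702
grasp_force: 0.0
shift tool axes [-0.0006 -0.0087  0.1303] y axis ang -1.295
(459, array([ 0.513 , -0.3268], dtype=float32), array([ 0.5135, -0.3264,  0.0246]), np.float64(0.1201)) (771, array([ 0.6097, -0.0023], dtype=float32), array([ 0.6097, -0.002 ,  0.0371]), np.float64(0.0088))
```

```bash
python3 -m pendant '.07 -.0006 -.0087 .01 0;.07 0 0 .035 0;.07 0 0 .035 0;.07 0 0 .033 0;.07 0 0 .012 0'
python3 -m pendant '.07 0 0 .0053 0;.07 0 0 0 0;.02 0 0 0 0;.02 0 0 0 0;.02 0 0 0 0' 40
python3 -m pendant '.02 0 0 0 0;.02 0 0 0 0;.02 0 0 -.01 0;.02 0 0 -.02 0;.02 0 0 -.03 0'
python3 -m pendant '.02 0 0 -.03 0;.02 0 0 -.03 0;.02 0 0 -.025 0;.02 0 0 -.012 0;.02 0 0 0 0'
python3 -m pendant '.02 -.0085 .0301 0 0;.02 -.0085 .0301 0 0;.02 -.0085 .0301 0 0;.02 -.0085 .0301 0 0;.02 -.0085 .0301 0 0'
python3 -m pendant '.02 -.0085 .0301 0 0;.02 -.0085 .0301 0 0;.02 -.0085 .0301 0 0;.02 -.0085 .0301 0 0;.02 -.0085 .0301 0 0'
python3 -m pendant '.02 0 0 .02 0;.02 0 0 .03 0;.02 0 0 .03 0;.02 0 0 .02 0;.02 0 0 .01 0'
python3 -m pendant '.02 0 0 0 0;.02 0 0 0 0;.02 0 0 0 0'
python3 -c "from h import *;rows([.61,-.002,.109])"
```

```text
t: 25.45
tool_pos: [0.6076, 0.3097, 0.1054]
ee_rot: [3.109, 0.43, -0.009]
contact_force: [-0.7, -1.1, -1.1]
finger_gap: 0.0698
grasp_force: 0.0
t: 25.87
tool_pos: [0.6108, 0.3121, 0.1068]
ee_rot: [-3.111, -0.431, -0.004]
contact_force: [-0.7, 1.3, 1.1]
finger_gap: 0.0344
grasp_force: 0.4
t: 26.28
tool_pos: [0.6085, 0.3107, 0.1638]
ee_rot: [3.11, 0.432, -0.007]
contact_force: [0.1, -0.5, -1.5]
finger_gap: 0.0326
grasp_force: 39.9
t: 26.7
tool_pos: [0.611, 0.3123, 0.2656]
ee_rot: [-3.11, -0.431, -0.008]
contact_force: [0.1, -0.2, -1.8]
finger_gap: 0.0323
grasp_force: 39.9
t: 27.12
tool_pos: [0.6089, 0.1535, 0.2599]
ee_rot: [3.111, 0.432, -0.005]
contact_force: [0.1, -0.3, -1.8]
finger_gap: 0.0329
grasp_force: 40.2
t: 27.53
tool_pos: [0.6089, -0.0028, 0.26]
ee_rot: [-3.112, -0.432, 0.005]
contact_force: [0.2, 1.3, -2.1]
finger_gap: 0.0329
grasp_force: 40.2
t: 27.95
tool_pos: [0.6075, -0.0014, 0.1476]
ee_rot: [-3.111, -0.432, 0.01]
contact_force: [-0.4, -0.6, -2.2]
finger_gap: 0.0327
grasp_force: 40.2
t: 28.2
tool_pos: [0.6107, -0.001, 0.1527]
ee_rot: [3.112, 0.432, 0.002]
contact_force: [0.8, -0.6, -1.4]
finger_gap: 0.0325
grasp_force: 40.2
shift tool axes [-0.001   0.0008  0.0437] y axis ang -1.295
```

```bash
python3 -m pendant '.02 -.001 .0008 .015 0;.02 0 0 .014 0;.02 0 0 .008 0;.02 0 0 .004 0;.02 0 0 .002 0'
python3 -m pendant '.02 0 0 0 0;.02 0 0 0 0;.05 0 0 0 0;.065 0 0 0 0;.07 0 0 0 0'
python3 -m pendant '.07 0 0 -.02 0;.07 0 0 -.03 0;.07 0 0 -.03 0;.07 0 0 -.03 0;.07 0 0 -.021 0'
python3 -m pendant '.07 .0008 -.0296 0 0;.07 .0008 -.0296 0 0;.07 .0008 -.0296 0 0;.07 .0008 -.0296 0 0;.07 .0008 -.0296 0 0'
python3 -m pendant '.07 .0008 -.0296 0 0;.07 .0008 -.0296 0 0;.07 .0008 -.0296 0 0;.07 .0008 -.0296 0 0;.07 .0008 -.0296 0 0'
python3 -m pendant '.07 .0008 -.0296 0 0;.07 0 0 0 0;.07 0 0 0 0;.07 0 0 0 0'
python3 -c "from h import *;rows([.5298,.314,.106])"
```

```text
t: 28.62
tool_pos: [0.6106, -0.0017, 0.1107]
ee_rot: [3.112, 0.432, 0.004]
contact_force: [-6.6, -0.3, 29.9]
finger_gap: 0.033
grasp_force: 43.3
t: 29.03
tool_pos: [0.6099, -0.0021, 0.1095]
ee_rot: [3.112, 0.432, 0.002]
contact_force: [-0.3, 0.1, -0.6]
finger_gap: 0.0678
grasp_force: 0.0
t: 29.45
tool_pos: [0.6101, -0.0021, 0.2427]
ee_rot: [3.112, 0.432, 0.004]
contact_force: [0.7, 0.1, 0.3]
finger_gap: 0.0699
grasp_force: 0.0
t: 29.87
tool_pos: [0.5725, 0.1425, 0.2401]
ee_rot: [-3.112, -0.431, -0.001]
contact_force: [0.3, 0.1, -0.6]
finger_gap: 0.07
grasp_force: 0.0
t: 30.28
tool_pos: [0.536, 0.2862, 0.2401]
ee_rot: [-3.112, -0.432, -0.0]
contact_force: [0.6, 0.2, -0.7]
finger_gap: 0.0703
grasp_force: 0.0
t: 30.62
tool_pos: [0.5293, 0.313, 0.2397]
ee_rot: [3.111, 0.432, -0.0]
contact_force: [0.6, -0.3, -0.8]
finger_gap: 0.0699
grasp_force: 0.0
shift tool axes [ 0.0008 -0.0009  0.1337] y axis ang -1.295
```

```bash
python3 -m pendant '.07 .0008 -.0009 .015 0;.07 0 0 .035 0;.07 0 0 .035 0;.07 0 0 .033 0;.07 0 0 .012 0'
python3 -m pendant '.07 0 0 .0037 0;.07 0 0 0 0;.02 0 0 0 0;.02 0 0 0 0;.02 0 0 0 0' 40
python3 -m pendant '.02 0 0 0 0;.02 0 0 0 0;.02 0 0 -.01 0;.02 0 0 -.02 0;.02 0 0 -.03 0'
python3 -m pendant '.02 0 0 -.03 0;.02 0 0 -.03 0;.02 0 0 -.025 0;.02 0 0 -.012 0;.02 0 0 0 0'
python3 -m pendant '.02 -.0072 .0291 0 0;.02 -.0072 .0291 0 0;.02 -.0072 .0291 0 0;.02 -.0072 .0291 0 0;.02 -.0072 .0291 0 0'
python3 -m pendant '.02 -.0072 .0291 0 0;.02 -.0072 .0291 0 0;.02 -.0072 .0291 0 0;.02 -.0072 .0291 0 0;.02 0 0 0 0'
python3 -m pendant '.02 0 0 .02 0;.02 0 0 .03 0;.02 0 0 .03 0;.02 0 0 .02 0;.02 0 0 .01 0'
python3 -m pendant '.02 0 0 0 0;.02 0 0 0 0;.02 0 0 0 0'
python3 -c "from h import *;rows([.539,.0445,.111])"
```

```text
t: 31.03
tool_pos: [0.5287, 0.3116, 0.106]
ee_rot: [3.109, 0.428, -0.007]
contact_force: [-0.9, -1.0, -0.8]
finger_gap: 0.0698
grasp_force: 0.0
t: 31.45
tool_pos: [0.5305, 0.3151, 0.1079]
ee_rot: [-3.111, -0.431, -0.004]
contact_force: [-0.3, 0.3, -0.3]
finger_gap: 0.0343
grasp_force: 0.0
t: 31.87
tool_pos: [0.5285, 0.3139, 0.1658]
ee_rot: [3.11, 0.432, -0.005]
contact_force: [-0.2, 1.5, -0.8]
finger_gap: 0.0327
grasp_force: 40.0
t: 32.28
tool_pos: [0.5307, 0.3154, 0.2668]
ee_rot: [-3.109, -0.431, -0.008]
contact_force: [-0.5, 0.7, -1.7]
finger_gap: 0.0328
grasp_force: 40.1
t: 32.7
tool_pos: [0.5337, 0.1631, 0.2615]
ee_rot: [3.111, 0.432, -0.004]
contact_force: [0.1, 0.4, -1.3]
finger_gap: 0.0325
grasp_force: 40.2
t: 33.12
tool_pos: [0.5376, 0.0379, 0.2615]
ee_rot: [3.11, 0.42, -0.006]
contact_force: [-0.2, 0.3, -1.7]
finger_gap: 0.0328
grasp_force: 40.3
t: 33.53
tool_pos: [0.5364, 0.0448, 0.1495]
ee_rot: [-3.112, -0.432, 0.009]
contact_force: [-0.5, -1.1, -2.1]
finger_gap: 0.0326
grasp_force: 40.3
t: 33.78
tool_pos: [0.5392, 0.0452, 0.1539]
ee_rot: [-3.112, -0.432, -0.002]
contact_force: [-0.1, -0.6, -1.6]
finger_gap: 0.0332
grasp_force: 40.3
shift tool axes [-0.0004  0.0006  0.0429] y axis ang -1.295
```

```bash
python3 -m pendant '.02 -.0004 .0006 .015 0;.02 0 0 .014 0;.02 0 0 .008 0;.02 0 0 .004 0;.02 0 0 .0015 0'
python3 -m pendant '.02 0 0 0 0;.02 0 0 0 0;.05 0 0 0 0;.065 0 0 0 0;.07 0 0 0 0'
python3 -m pendant '.07 0 0 -.02 0;.07 0 0 -.03 0;.07 0 0 -.03 0;.07 0 0 -.03 0;.07 0 0 -.021 0'
python3 -m pendant '.07 -.0011 -.0288 0 0;.07 -.0011 -.0288 0 0;.07 -.0011 -.0288 0 0;.07 -.0011 -.0288 0 0;.07 -.0011 -.0288 0 0'
python3 -m pendant '.07 -.0011 -.0288 0 0;.07 -.0011 -.0288 0 0;.07 -.0011 -.0288 0 0;.07 -.0011 -.0288 0 0;.07 -.0011 -.0288 0 0'
python3 -m pendant '.07 0 0 0 0;.07 0 0 0 0;.07 0 0 0 0'
python3 -c "from h import *;rows([.4505,.319,.106])"
```

```text
t: 34.2
tool_pos: [0.5393, 0.0447, 0.1119]
ee_rot: [3.112, 0.432, 0.003]
contact_force: [-5.3, 0.4, 25.9]
finger_gap: 0.0326
grasp_force: 42.9
t: 34.62
tool_pos: [0.5388, 0.0444, 0.1111]
ee_rot: [-3.112, -0.432, -0.001]
contact_force: [0.1, 0.1, -0.4]
finger_gap: 0.0679
grasp_force: 0.0
t: 35.03
tool_pos: [0.539, 0.0444, 0.2443]
ee_rot: [-3.112, -0.432, -0.003]
contact_force: [0.9, 0.2, 0.2]
finger_gap: 0.0697
grasp_force: 0.0
t: 35.45
tool_pos: [0.4935, 0.1825, 0.2419]
ee_rot: [-3.112, -0.431, -0.001]
contact_force: [0.4, 0.4, -0.6]
finger_gap: 0.07
grasp_force: 0.0
t: 35.87
tool_pos: [0.4489, 0.3197, 0.2418]
ee_rot: [-3.112, -0.432, -0.0]
contact_force: [-0.1, 0.8, -0.3]
finger_gap: 0.0695
grasp_force: 0.0
t: 36.12
tool_pos: [0.4495, 0.3179, 0.2416]
ee_rot: [3.111, 0.432, -0.0]
contact_force: [0.6, -0.7, 0.4]
finger_gap: 0.0696
grasp_force: 0.0
shift tool axes [ 0.0013 -0.0008  0.1356] y axis ang -1.295
```

```bash
python3 -m pendant '.07 .0013 -.0008 .016 0;.07 0 0 .035 0;.07 0 0 .035 0;.07 0 0 .033 0;.07 0 0 .012 0'
python3 -m pendant '.07 0 0 .0046 0;.07 0 0 0 0;.02 0 0 0 0;.02 0 0 0 0;.02 0 0 0 0' 40
python3 -m pendant '.02 0 0 0 0;.02 0 0 0 0;.02 0 0 -.01 0;.02 0 0 -.02 0;.02 0 0 -.03 0'
python3 -m pendant '.02 0 0 -.03 0;.02 0 0 -.03 0;.02 0 0 -.025 0;.02 0 0 -.012 0;.02 0 0 0 0'
python3 -m pendant '.02 .0093 .029 0 0;.02 .0093 .029 0 0;.02 .0093 .029 0 0;.02 .0093 .029 0 0;.02 .0093 .029 0 0'
python3 -m pendant '.02 .0093 .029 0 0;.02 .0093 .029 0 0;.02 .0093 .029 0 0;.02 0 0 0 0'
python3 -m pendant '.02 0 0 .02 0;.02 0 0 .03 0;.02 0 0 .03 0;.02 0 0 .02 0;.02 0 0 .01 0'
python3 -m pendant '.02 0 0 0 0;.02 0 0 0 0;.02 0 0 0 0'
python3 -c "from h import *;rows([.585,.1155,.112])"
```

```text
t: 36.53
tool_pos: [0.4498, 0.3167, 0.107]
ee_rot: [3.109, 0.428, -0.006]
contact_force: [-0.5, -0.1, 0.3]
finger_gap: 0.0698
grasp_force: 0.0
t: 36.95
tool_pos: [0.4513, 0.3198, 0.1074]
ee_rot: [-3.111, -0.431, -0.003]
contact_force: [0.1, 1.5, 0.4]
finger_gap: 0.034
grasp_force: 0.1
t: 37.37
tool_pos: [0.4493, 0.3186, 0.1656]
ee_rot: [3.11, 0.432, -0.006]
contact_force: [0.1, 0.6, -0.4]
finger_gap: 0.0326
grasp_force: 40.1
t: 37.78
tool_pos: [0.4513, 0.3202, 0.2669]
ee_rot: [-3.109, -0.431, -0.008]
contact_force: [0.6, 0.8, -2.0]
finger_gap: 0.0331
grasp_force: 40.2
t: 38.2
tool_pos: [0.5346, 0.1911, 0.2622]
ee_rot: [3.111, 0.432, -0.002]
contact_force: [0.5, 0.9, -2.4]
finger_gap: 0.0328
grasp_force: 40.4
t: 38.53
tool_pos: [0.5877, 0.1095, 0.2619]
ee_rot: [3.11, 0.42, -0.001]
contact_force: [-0.1, -0.9, -1.3]
finger_gap: 0.0333
grasp_force: 40.4
t: 38.95
tool_pos: [0.583, 0.1161, 0.1496]
ee_rot: [3.111, 0.432, -0.008]
contact_force: [-0.8, -0.1, -2.3]
finger_gap: 0.0331
grasp_force: 40.4
t: 39.2
tool_pos: [0.5858, 0.1169, 0.1541]
ee_rot: [-3.112, -0.432, -0.002]
contact_force: [-0.5, 0.3, -0.3]
finger_gap: 0.0328
grasp_force: 40.4
shift tool axes [-0.0013  0.0011  0.0421] y axis ang -1.295
```

Lower, release, rise, and move off to the left for a final look.

```bash
python3 -m pendant '.02 -.0013 .0011 .015 0;.02 0 0 .014 0;.02 0 0 .007 0;.02 0 0 .004 0;.02 0 0 .001 0'
python3 -m pendant '.02 0 0 0 0;.02 0 0 0 0;.05 0 0 0 0;.065 0 0 0 0;.07 0 0 0 0'
python3 -m pendant '.07 0 0 -.02 0;.07 0 0 -.03 0;.07 0 0 -.03 0;.07 0 0 -.03 0;.07 0 0 -.03 0'
python3 -m pendant '.07 0 -.03 0 0;.07 0 -.035 0 0;.07 0 -.035 0 0;.07 0 -.035 0 0;.07 0 -.035 0 0'
python3 -m pendant '.07 0 -.02 0 0;.07 0 0 0 0;.07 0 0 0 0;.07 0 0 0 0;.07 0 0 0 0'
python3 - <<'E'
from h import *
ims=[]
for n in("top","side"):
    im,d=cams.read_camera(n);ims.append(im);c,r,W=cloud(n,im,d)
    for k in("red","yellow","blue"): print(n,k,find(im,c,r,W,k,.139,(.48,.7,-.1,.2)))
    print("green",find(im,c,r,W,"green",.12,(.4,.62,-.42,-.22)))
cv2.imwrite("pics/b5.png",np.hstack([i[60:380,80:460] for i in ims]))
E
```

```text
t: 39.62
tool_pos: [0.5845, 0.1153, 0.1123]
ee_rot: [-3.112, -0.432, -0.001]
contact_force: [0.2, -0.0, -2.1]
finger_gap: 0.0327
grasp_force: 40.5
t: 40.03
tool_pos: [0.5846, 0.1153, 0.1126]
ee_rot: [-3.112, -0.432, -0.001]
contact_force: [0.5, -0.1, -0.3]
finger_gap: 0.0679
grasp_force: 0.0
t: 40.45
tool_pos: [0.5841, 0.1151, 0.2538]
ee_rot: [-3.112, -0.432, -0.0]
contact_force: [-0.1, 0.2, -0.6]
finger_gap: 0.07
grasp_force: 0.0
t: 40.87
tool_pos: [0.5375, 0.2801, 0.2526]
ee_rot: [-3.112, -0.431, -0.001]
contact_force: [2.2, -0.4, 0.1]
finger_gap: 0.0695
grasp_force: 0.0
t: 41.28
tool_pos: [0.5332, 0.2964, 0.2521]
ee_rot: [3.111, 0.429, 0.0]
contact_force: [0.1, -0.0, -0.1]
finger_gap: 0.07
grasp_force: 0.0
top red (221, array([ 0.6097, -0.0016], dtype=float32), array([ 0.6098, -0.001 ,  0.0172]), np.float64(0.1386))
top yellow (236, array([0.5385, 0.0439], dtype=float32), array([0.5383, 0.0434, 0.0172]), np.float64(0.1383))
top blue (225, array([0.5834, 0.1147], dtype=float32), array([0.5835, 0.1146, 0.0171]), np.float64(0.1385))
green (459, array([ 0.513 , -0.3265], dtype=float32), array([ 0.5139, -0.3259,  0.0248]), np.float64(0.1201))
side red (119, array([ 0.609 , -0.0043], dtype=float32), array([ 0.6108, -0.0042,  0.0204]), np.float64(0.1394))
side yellow (117, array([0.5374, 0.0413], dtype=float32), array([0.5365, 0.0412, 0.0206]), np.float64(0.1393))
side blue (96, array([0.5823, 0.113 ], dtype=float32), array([0.5827, 0.111 , 0.022 ]), np.float64(0.1392))
green (541, array([ 0.5136, -0.3274], dtype=float32), array([ 0.5133, -0.3261,  0.0241]), np.float64(0.1208))
```

View pics/b5.png

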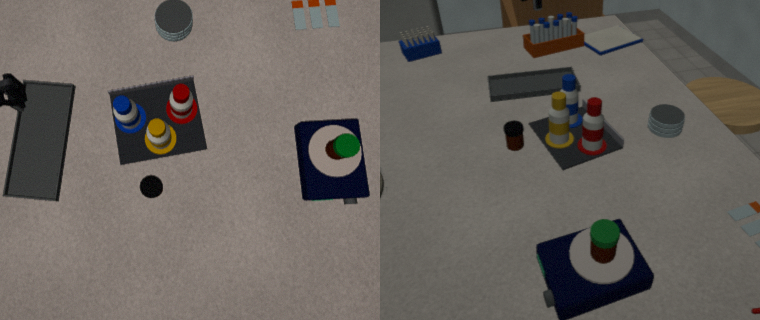

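The picture shows all three bottles upright on their own pads: blue cap at (123,105), yellow at (157,130), red at (180,93). Each is within about 2 mm of its pad's centre. The jar stands mid-plate (345,145), and the gripper is clear.

```bash
python3 -c "from station import order;print(order.finish_job())"
```

```text
the job is handed in; nothing more can be done
None
```

The job is handed in: the green-lidded jar stands upright mid-plate on the stirrer, all three bottles are back upright on their own pads (about 2 mm off centre by the last camera reading), and the black-lidded jar was not touched; the verdict was not shown.

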